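# Show where the kettle is filled

### The job

I have the water jug in my hand: show me where it goes. With a fingertip, without gripping anything, gently push the kettle's hinged lid open until it stands past upright, then point straight at the open mouth of the kettle from a few centimetres above its middle, touching nothing, for a good two seconds, and draw the hand well away with the lid left open so that I can pour. Leave the kettle standing where it is, keep off the wet paint of the green shelf, and do not disturb the other things on it.

Things in the scene. Friction and masses are not known exactly. Their poses are not given: they have to be found in the camera images.
- kettle: Aluminium kettle, 0.75 to 0.95 kg, standing loose on the shelf. Round body 174 mm across and 135 mm high to the rim of its mouth, drawn in at the shoulder. Origin: centre of its underside; z up; its own -x is the spout side (the spout's tip reaches 148 mm out and 138 mm up), its own +x the side of the lid hinge and of the black loop handle (reaches 149 mm out, top 117 mm above the shelf). It slides or tips if its top is pushed sideways with more than about 4 N.
- kettle_mouth (a point): Centre of the kettle's round mouth, in the plane of the rim, 135 mm above the kettle's underside; 92 mm wide inside, 98 mm over the rim. Axes as the kettle. The shut lid hides it: a shallow aluminium dome 102 mm across, 3 mm thick at the edge, 12 mm in the middle, 50 g, its far edge 107 mm from the hinge pin.
- kettle_hinge (a point): Middle of the lid's hinge pin, 56 mm from the mouth's centre towards the kettle's +x and 2 mm above the rim; the pin runs along the kettle's y. Axes as the kettle.
- thumb_piece (a point): Middle of the top edge of the lid's thumb piece, a small black upright tab on the lid beside the hinge: 26 mm wide (along the kettle's y), 7 mm thick, top 50 mm above the lid's underside, 12 mm from the pin towards the spout when shut. Pushed from the spout side towards the handle, it swings the lid up. The point moves with the lid; its z is the lid's outward normal.
- kettle_lid (a joint): Angle of the kettle's lid, rad: 0 shut, growing as its spout-side edge swings up and back to the handle; 1.57 upright, 2.0 at its stop. Stiff hinge: the lid stays where it is left. The thumb piece, pushed near its top towards the handle (about 2 N), brings it to about 1 rad; from there it is pushed on by its underside from the spout side.
- shelf: Low shelf of three planks freshly painted green, 434 mm deep (x) by 1240 mm (y), fixed on the worktop. Its top is 60 mm above the worktop; a lip along its far edge rises to 90 mm. Origin: centre of its underside, on the worktop.
- dispenser: White plastic push dispenser for soap, loose, 72 mm in diameter, 178 mm high; its nozzle sticks out 52 mm to its own -x. Origin: centre of its underside.
- pot: Small white ceramic pot with a lid held by a steel wire clip, loose, 104 mm in diameter (120 mm over the clip), 105 mm high. Origin: centre of its underside.
- tray: Wooden serving tray, loose, 320 mm (x) by 190 mm (y), 46 mm high at its end grips. Origin: centre of its underside.

How it is judged:
By the outcome, as a careful person would: the job done as asked, in the order asked, and still so for the second after the job is handed in, with the robot touching nothing.
It also fails if it takes over 64 s, if anything falls off the work surface, if the arm or the gripper's body presses on something with over 40 N, if the wrist force passes 120 N, or if a joint passes its speed limit or range.

### The arm

A 6-joint arm with a two-finger parallel gripper is mounted at the origin on the work surface. World frame = base frame: x ahead of the robot, y to its left, z up, the work surface at z = 0. Lengths are in m, angles in rad, forces in N, time in s.
With the tool pointing down it reaches from about 0.375 to 0.925 m from the base axis. Payload 5.7 kg.
Tool frame: the origin (TCP) lies at the very end of the fingers, on their centre line; the grasp point (between the pads) lies 19 mm behind it; z points along the fingers, y is the direction in which the jaws open and shut (so a half turn about z gives the same grasp; the last joint's range is limited). The gripper opens to 85 mm and grips with 20 to 120 N. Pads are 22 mm wide; open, the fingers measure 114 mm over their backs; the gripper's body (76 mm by 85 mm) begins 54 mm behind the grasp point. The pads swing forward as they close: fully open they stand 13 mm farther back than shut.
Start: joints at [-1.343, 0.359, 1.51, -0, 1.272, -0.115], TCP at [0.202, -0.565, 0.2] pointing down, gripper open.
Joint ranges: [-2.97, 2.97], [-1.01, 2.36], [0.21, 2.38], [-0.96, 4.11], [0.2, 2.71], [-2.98, 2.98]. Speed limits (rad/s): [2.39, 2.39, 3.14, 3.14, 3.14, 3.14].

### API

Orientations are given as a rotation vector (axis times angle).
In Python, from rig import * gives the robot as it stands. The module is installed in compiled form; this text tells all that it offers.
- The arm moves only by the shell command python3 -m inch 'ROWS'. ROWS is a JSON object of lists of equal length, an entry for each row: "hand": the closure, from -1 (fully open) to 1 (shut); "translation": the shift along the tool's x, y, z in mm, a list of three; "angular": the turn, a rotation vector about the tool's x, y, z in rad, a list of three. In form: {"hand": [hand, ...], "translation": [[dx, dy, dz], ...], "angular": [[rx, ry, rz], ...]}. A call has 1 to 12 rows; each row is the pose to reach, as a shift and turn from the pose commanded when the call began, along the tool's axes at that moment; what a row does not reach only later rows make up. A row lasts 1/10 s, in which the tool goes at most 50 mm and 8.59 degrees, less where a joint would pass 70% of its speed; a pose out of reach is approached as far as the arm can. A call with a gripper value outside its range is refused whole. The fingers move at their own pace and stop on an object; the grip force is fixed at half the most. Time passes only in rows, so rows that repeat a pose let the fingers close. It gives the time, the measured TCP pose, the force and the opening at its end, in the units of the state.
- get_obs(): the state, without advancing time (a new reading comes with each control period).
- grab_frame(name): name is "side" or "top"; returns a dict with "pixels" (384x512x3 uint8, red, green, blue), "fov_y" (degrees; the focal length in pixels is half the picture's height over the tangent of half this angle, whatever the lens; pixels are square), "cx", "cy" (the principal point, pixels), "R" (3x3) and "t" (3): a world point X has camera coordinates R X + t. Camera axes: x right, y down, z forward; pixel columns grow to the right and rows downward; lengths in m; the calibration is good to about 2 mm. A picture is of the moment at which its call begins. There is no depth.
- hand_in(): hands the job in, once; it reports no verdict.
The state is a dict: "time_s": time; "joint_pos": joint angles; "qvel": joint speeds; "joint_torque": joint torques, N m; "position": TCP position; "orientation": TCP orientation; "wrist_force": force on the tool from outside, world axes, zero at the start; "ft_torque": the same for the moment, N m; "width": finger opening in m.
Only numpy, scipy, OpenCV 4.12 (cv2) and the standard library are available. Lean on these libraries where they do the work, as an engineer would, in place of code of your own. Each camera call takes 0.05 s, during which the arm holds its last target. There are 200 camera calls.

## Working session

There is one attempt and no reset: what is moved stays moved. The work goes in short steps, Python scripts to look and compute and a shell command to move; the robot and the scene stay as the last step left them, time stands still between calls to the robot, and variables do not carry over. Pictures are saved under pics/ and viewed, about 8 in all and at most 12, crops included, and the job is handed in when it is done.

```bash
mkdir -p pics; python3 - <<'E'
from rig import *
import cv2,numpy as np
o=get_obs();print({k:np.round(v,3) for k,v in o.items()})
for n in("side","top"):
    f=grab_frame(n);cv2.imwrite(f"pics/{n}0.png",cv2.resize(f["pixels"][:,:,::-1],(800,600),interpolation=cv2.INTER_CUBIC))
    print(n,f["fov_y"],f["cx"],f["cy"],np.round(f["R"],4).tolist(),np.round(f["t"],4), "cam", np.round(-f["R"].T@f["t"],3))
E
```

```text
{'time_s': np.float64(0.0), 'joint_pos': array([-1.343,  0.36 ,  1.511, -0.   ,  1.272, -0.115]), 'qvel': array([-0.001,  0.   ,  0.002, -0.   ,  0.   , -0.001]), 'joint_torque': array([ 0.0000e+00, -5.2761e+01, -2.7862e+01, -0.0000e+00,  1.3000e-02,
        0.0000e+00]), 'position': array([ 0.202, -0.564,  0.199]), 'orientation': array([-3.094, -0.536,  0.   ]), 'wrist_force': array([ 0.25 , -0.652, -0.192]), 'ft_torque': array([ 0.029, -0.026, -0.002]), 'width': np.float64(0.086)}
side 55.7668924786175 253.39578716825312 188.96595353227306 [[-0.8665, -0.4992, 0.0036], [-0.3838, 0.6615, -0.6443], [0.3193, -0.5596, -0.7648]] [0.4253 0.3649 1.0145] cam [0.185 0.539 1.009]
top 46.50632226644301 259.06008752410594 190.18131934399435 [[-0.029, -0.9996, -0.0004], [-0.9961, 0.029, -0.0831], [0.0831, -0.0021, -0.9965]] [-0.0936  0.571   1.533 ] cam [ 0.439 -0.107  1.575]
```

View pics/side0.png

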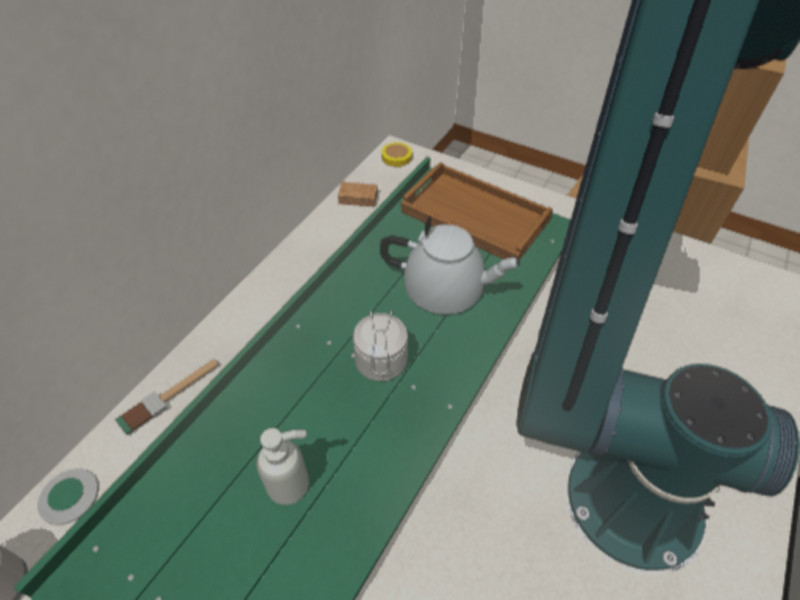

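View pics/top0.png

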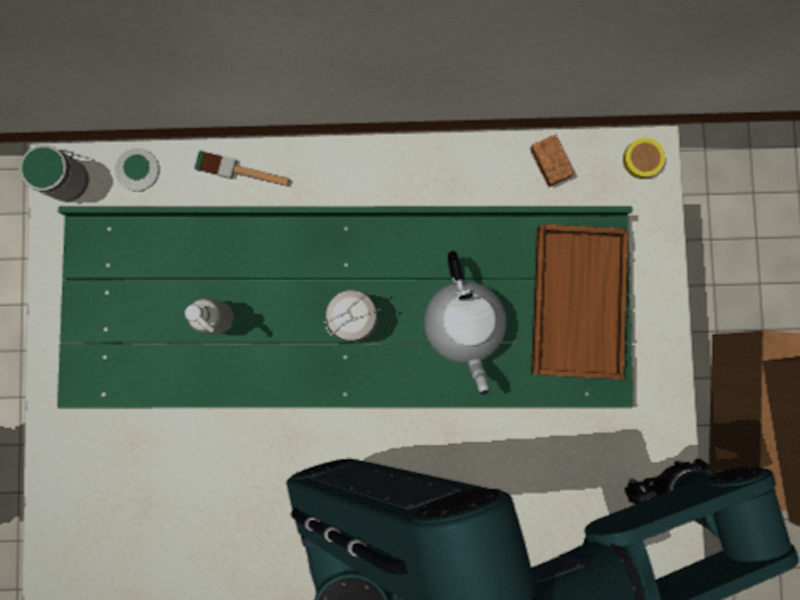

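Top view: kettle lid is centred near (470,318), the handle at (455,262) and the spout tip at (483,390). Side view: the kettle is at (445,265), with the black thumb piece at (428,228). Next I'll take enlarged crops.

```bash
cat > h.py <<'E'
from rig import *
import cv2,numpy as np
def K(f):
    F=192/np.tan(np.radians(f["fov_y"]/2));return F
def proj(f,X):
    c=np.asarray(X)@f["R"].T+f["t"];return c[...,:2]/c[...,2:]*K(f)+[f["cx"],f["cy"]]
def ray(f,uv,z):
    d=f["R"].T@np.array([(uv[0]-f["cx"])/K(f),(uv[1]-f["cy"])/K(f),1]);c=-f["R"].T@f["t"]
    return c+d*(z-c[2])/d[2]
def crop(f,x0,y0,w,h,s):
    return cv2.resize(np.ascontiguousarray(f["pixels"][y0:y0+h,x0:x0+w,::-1]),(w*s,h*s),interpolation=cv2.INTER_CUBIC)
E
python3 - <<'E'
from h import *
a=crop(grab_frame("top"),255,150,80,110,5);b=crop(grab_frame("side"),238,130,80,110,5) 
b=crop(grab_frame("side"),238,130,100,78,4);b=cv2.copyMakeBorder(b,0,550-b.shape[0],0,0,cv2.BORDER_CONSTANT)
cv2.imwrite("pics/c1.png",np.hstack([a,b]))
E
```

```text
(no output)
```

View pics/c1.png

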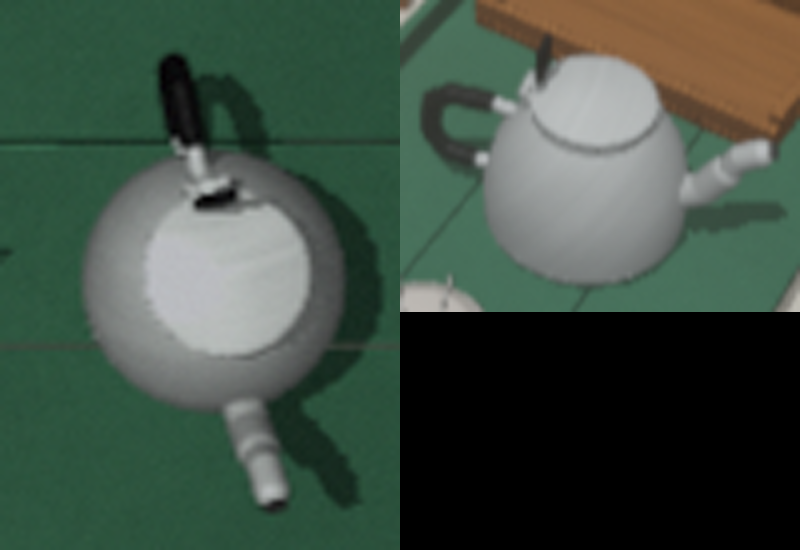

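Top crop: lid spans x 145–311 and y to 356 (crop px), the thumb piece is at (216,197) and the spout tip at (270,503). Side crop: lid spans x 530–660 with its bottom at 152, and the thumb top is at (545,38). I'll fit the pose from these.

```bash
cat > fit.py <<'E'
from h import *
from scipy.optimize import least_squares
from scipy.spatial.transform import Rotation as Ro
T=grab_frame("top");S=grab_frame("side")
th=np.linspace(0,2*np.pi,181)
lid=np.c_[51*np.cos(th),51*np.sin(th),0*th+136.5]/1e3
body=np.c_[87*np.cos(th),87*np.sin(th),0*th+45]/1e3
def W(p,X):
    c,s=np.cos(p[2]),np.sin(p[2]);X=np.atleast_2d(X)
    return np.c_[c*X[:,0]-s*X[:,1]+p[0],s*X[:,0]+c*X[:,1]+p[1],X[:,2]+.06]
t5=lambda x,y:np.array([x/5+255-.4,y/5+150-.4]); s4=lambda x,y:np.array([(x-400)/4+238-.4,y/4+130-.4])
def res(p):
    lt=proj(T,W(p,lid));ls=proj(S,W(p,lid));r=[]
    r+=[lt[:,0].min()-t5(145,0)[0],lt[:,0].max()-t5(311,0)[0],lt[:,1].max()-t5(0,356)[1]]
    r+=[ls[:,0].min()-s4(530,0)[0],ls[:,0].max()-s4(661,0)[0],ls[:,1].max()-s4(0,152)[1]]
    sp=[[-.146,0,.136]];th_=[[.044,0,.187]]
    r+=list((proj(T,W(p,sp))[0]-t5(271,500)))+list(proj(S,W(p,sp))[0]-s4(768,150))
    r+=list((proj(T,W(p,th_))[0]-t5(216,199)))+list(proj(S,W(p,th_))[0]-s4(544,38))
    return np.array(r)
if __name__=="__main__":
    q=least_squares(res,[.5,-.2,0.2],loss="soft_l1");p=q.x
    print(p,np.round(res(p),2));np.save("p.npy",p)
    for n,X in dict(mouth=[0,0,.135],hinge=[.056,0,.137],thumb=[.044,0,.187],spout=[-.148,0,.138]).items(): print(n,W(p,X).round(4))
    o=get_obs();print(Ro.from_rotvec(o["orientation"]).as_matrix().round(3))
    # tray/pot rough
    print("pot top",ray(T,[350*.64,315*.64],.165),"tray corners",[ray(T,[u*.64,v*.64],.10).round(3) for u,v in((537,226),(627,232),(532,375),(624,380))])
E
python3 fit.py
```

```text
[ 0.50632503 -0.2334337   0.1545966 ] [-0.59 -0.76  0.04 -0.13 -0.82 -1.72 -0.23  1.53  1.33 -0.64  0.45 -0.48
  0.05 -0.07]
mouth [[ 0.5063 -0.2334  0.195 ]]
hinge [[ 0.5617 -0.2248  0.197 ]]
thumb [[ 0.5498 -0.2267  0.247 ]]
spout [[ 0.3601 -0.2562  0.198 ]]
[[ 0.942  0.336 -0.   ]
 [ 0.336 -0.942  0.   ]
 [ 0.    -0.001 -1.   ]]
pot top [0.52329854 0.00194403 0.165     ] tray corners [array([ 0.706, -0.397,  0.1  ]), array([ 0.688, -0.589,  0.1  ]), array([ 0.39 , -0.372,  0.1  ]), array([ 0.374, -0.565,  0.1  ])]
```

Fit is good to about 2 mm: mouth (0.506,-0.233,0.195), yaw 0.155. I'll shut the hand, lift, and move above the lid just in front of the thumb piece.

```bash
python3 -m inch '{"hand":[1,1,1,1,1,1,1,1,1,1,1,1],"translation":[[0,0,-50],[0,0,-100],[0,0,-150],[40,-20,-150],[85,-42,-150],[130,-65,-150],[175,-87,-150],[220,-109,-150],[265,-131,-150],[310,-154,-150],[360,-179,-150],[415,-206,-150]],"angular":[[0,0,0],[0,0,0],[0,0,0],[0,0,0.1],[0,0,0.188],[0,0,0.188],[0,0,0.188],[0,0,0.188],[0,0,0.188],[0,0,0.188],[0,0,0.188],[0,0,0.188]]}'
cat > where.py <<'E'
from h import *
from scipy.spatial.transform import Rotation as Ro
import sys
p=np.load("p.npy");o=get_obs();R=Ro.from_rotvec(o["orientation"]).as_matrix()
c,s=np.cos(p[2]),np.sin(p[2]);k=np.array([[c,s,0],[-s,c,0],[0,0,1]])
print("t",o["time_s"].round(2),"TCP kettle frame mm (z rel. rim)",(1e3*k@(o["position"]-[p[0],p[1],.195])).round(1),"yaw err",(np.arctan2(R[1,0],R[0,0])-p[2]).round(3),"tz",R[:,2].round(3),"F",o["wrist_force"].round(2),"w",o["width"].round(4))
if len(sys.argv)>1:
    a=crop(grab_frame("top"),250,140,80,110,5);b=crop(grab_frame("side"),230,90,100,110,4);b=cv2.copyMakeBorder(b,0,110,0,0,cv2.BORDER_CONSTANT)
    cv2.imwrite(sys.argv[1],np.hstack([a,b]))
E
python3 where.py
```

```text
time_s: 1.55
position: [0.5114, -0.2432, 0.3502]
orientation: [3.132, 0.243, 0.0]
wrist_force: [0.2, -0.0, -0.2]
width: -0.0Traceback (most recent call last):
  File "where.py", line 6, in <module>
    print("t",o["time_s"].round(2),"TCP kettle frame mm (z rel. rim)",(1e3*k@(o["position"]-[p[0],p[1],.195])).round(1),"yaw err",(np.arctan2(R[1,0],R[0,0])-p[2]).round(3),"tz",R[:,2].round(3),"F",o["wrist_force"].round(2),"w",o["width"].round(4))
              ^^^^^^^^^^^^^^^^^
AttributeError: 'float' object has no attribute 'round'
```

```bash
sed -i 's/o\["time_s"\].round(2)/o["time_s"]/' where.py; python3 -m inch '{"hand":[1,1,1,1,1],"translation":[[0,0,0],[0,0,30],[0,0,60],[0,0,85],[0,0,85]],"angular":[[0,0,0],[0,0,0],[0,0,0],[0,0,0],[0,0,0]]}'; python3 where.py pics/c2.png
```

```text
time_s: 2.05
position: [0.5076, -0.2438, 0.2614]
orientation: [-3.128, -0.242, 0.01]
wrist_force: [-1.1, 0.2, 0.1]
width: 0.0003Traceback (most recent call last):
  File "where.py", line 6, in <module>
    print("t",o["time_s"],"TCP kettle frame mm (z rel. rim)",(1e3*k@(o["position"]-[p[0],p[1],.195])).round(1),"yaw err",(np.arctan2(R[1,0],R[0,0])-p[2]).round(3),"tz",R[:,2].round(3),"F",o["wrist_force"].round(2),"w",o["width"].round(4))
                                                                                                                                                                                                                          ^^^^^^^^^^^^^^^^
AttributeError: 'float' object has no attribute 'round'
```

```bash
sed -i 's/,"w",o\["width"\].round(4)//' where.py;  python3 where.py pics/c2.png
```

```text
t 2.05 TCP kettle frame mm (z rel. rim) [ -0.4 -10.4  66.4] yaw err 0.0 tz [-0.006  0.004 -1.   ] F [-1.08  0.18  0.08]
```

View pics/c2.png

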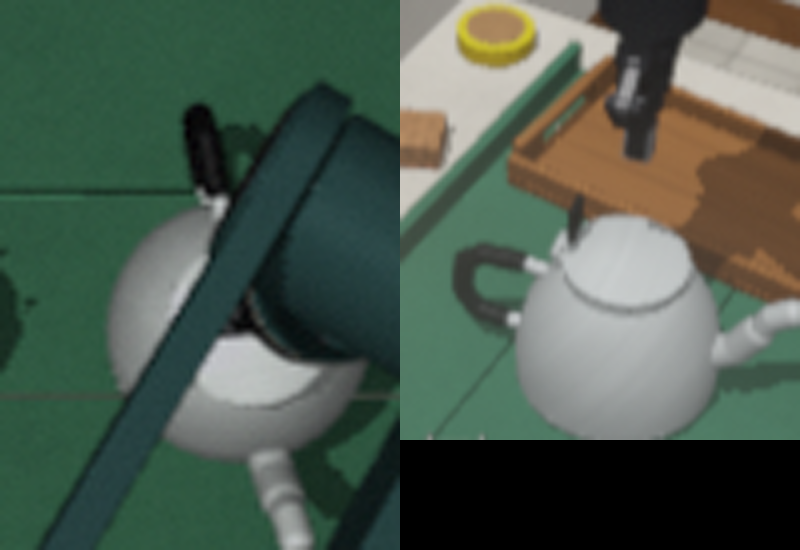

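Side crop: the fingertip is at (637,158), hanging above the lid and clear of the thumb piece at (576,200). I'll check the TCP projection and go down in front of the thumb piece.

```bash
python3 -c "
from h import *
f=grab_frame('side');print(proj(f,get_obs()['position'])-[289.2-.4,129.5-.4])"
python3 -m inch '{"hand":[1,1,1,1,1,1],"translation":[[8,-5,0],[16,-10,5],[18,-10,15],[18,-10,25],[18,-10,31],[18,-10,31]],"angular":[[0,0,0],[0,0,0],[0,0,0],[0,0,0],[0,0,0],[0,0,0]]}'; python3 where.py
```

```text
[-0.6806003   5.91625155]
time_s: 2.8
position: [0.5254, -0.2317, 0.2323]
orientation: [-3.13, -0.243, 0.004]
wrist_force: [-1.3, 0.2, -0.0]
width: 0.0
t 2.8 TCP kettle frame mm (z rel. rim) [19.1 -1.3 37.3] yaw err 0.0 tz [-0.003  0.002 -1.   ] F [-1.33  0.17 -0.03]
```

The tip looks about 6 px higher than the TCP projection, so I'll check with a close crop.

```bash
python3 - <<'E'
from h import *
o=get_obs();f=grab_frame("side");p=np.load("p.npy")
a=crop(f,265,105,60,50,10)
from fit import W
for X,c in((o["position"],(0,0,255)),(W(p,[.044,0,.187])[0],(255,0,0)),(W(p,[0,0,.147])[0],(0,255,0))):
    u=(proj(f,X)+.5-[265,105])*10;cv2.circle(a,tuple(int(v) for v in u),4,c,-1);print(u)
cv2.imwrite("pics/c3.png",a)
E
python3 where.py
```

```text
[165.83673872 397.6006575 ]
[ 91.51322529 345.2823574 ]
[217.15330706 474.18589485]
t 2.95 TCP kettle frame mm (z rel. rim) [20.1 -2.1 39.1] yaw err -0.0 tz [-0.  0. -1.] F [-0.02 -0.13  0.31]
```

View pics/c3.png

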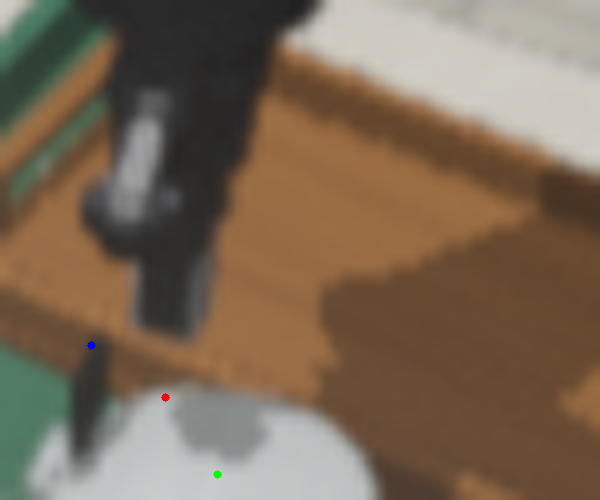

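```bash
python3 - <<'E'
from h import *
T=grab_frame("top");S=grab_frame("side");p=get_obs()["position"]
print("tip now in top px",proj(T,p), "start TCP x1.5625", proj(T,np.array([.202,-.564,.2]))*1.5625)
for d in ([0,0,.03],[0,0,.02],[.012,-.021,0],[0,0,.1],[0,0,.18]): print(d,(proj(S,p+np.array(d))+.5-[265,105])*10,proj(T,p+np.array(d)))
T0=T["pixels"];cv2.imwrite("pics/c4.png",np.hstack([crop(T,265,160,80,80,5),crop(S,250,60,80,80,5)]))
E
```

```text
tip now in top px [300.11428494 196.86612696] start TCP x1.5625 [644.5626785  471.13773754]
[0, 0, 0.03] [169.78072822 317.07122391] [301.04486315 196.17006964]
[0, 0, 0.02] [167.74400853 341.58682929] [300.73000012 196.40558205]
[0.012, -0.021, 0] [160.29954595 337.38523288] [306.94156466 192.68695486]
[0, 0, 0.1] [184.8629417  135.52950507] [303.39014787 194.41583493]
[0, 0, 0.18] [204.08525059 -95.84575023] [306.41458583 192.15360467]
```

View pics/c4.png

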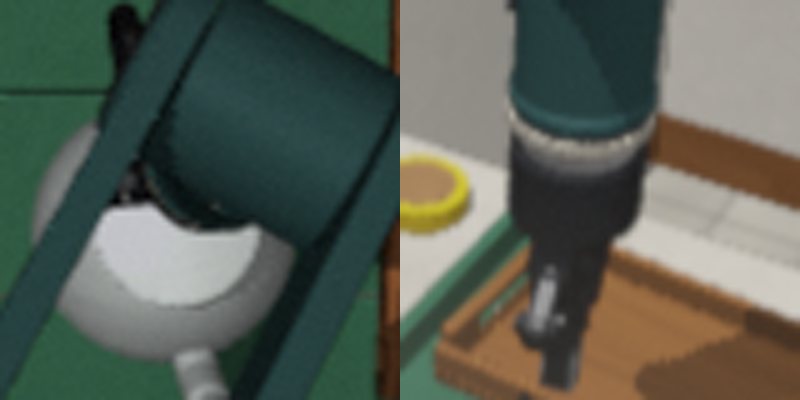

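```bash
python3 - <<'E'
from h import *
T=grab_frame("top");S=grab_frame("side");o=get_obs()["position"]
sp=np.array([.3601,-.2562,.198]);sh=ray(T,[350/5+255-.4,500/5+150-.4],.06)
l=(sh-sp)/.138;print("light dir per m drop",l.round(3))
uv=np.array([165/10+265-.5,335/10+105-.5])
for uvs in ((220,450),(245,455),(200,445)):
  P=ray(S,[uvs[0]/10+265-.5,uvs[1]/10+105-.5],.204)
  print("shadow",P.round(3))
  for z in (.225,.235,.245,.255,.265,.275): print(z,"side ray",ray(S,uv,z).round(3),"light ray",(P-l*(z-.204)).round(3))
print("measured",o)
E
```

```text
light dir per m drop [-0.015 -0.496 -1.   ]
shadow [ 0.512 -0.247  0.204]
0.225 side ray [ 0.542 -0.265  0.225] light ray [ 0.512 -0.236  0.225]
0.235 side ray [ 0.538 -0.255  0.235] light ray [ 0.512 -0.231  0.235]
0.245 side ray [ 0.533 -0.244  0.245] light ray [ 0.512 -0.226  0.245]
0.255 side ray [ 0.529 -0.234  0.255] light ray [ 0.512 -0.221  0.255]
0.265 side ray [ 0.524 -0.224  0.265] light ray [ 0.513 -0.216  0.265]
0.275 side ray [ 0.519 -0.214  0.275] light ray [ 0.513 -0.211  0.275]
shadow [ 0.504 -0.249  0.204]
0.225 side ray [ 0.542 -0.265  0.225] light ray [ 0.504 -0.238  0.225]
0.235 side ray [ 0.538 -0.255  0.235] light ray [ 0.504 -0.233  0.235]
0.245 side ray [ 0.533 -0.244  0.245] light ray [ 0.504 -0.228  0.245]
0.255 side ray [ 0.529 -0.234  0.255] light ray [ 0.505 -0.223  0.255]
0.265 side ray [ 0.524 -0.224  0.265] light ray [ 0.505 -0.218  0.265]
0.275 side ray [ 0.519 -0.214  0.275] light ray [ 0.505 -0.213  0.275]
shadow [ 0.518 -0.246  0.204]
0.225 side ray [ 0.542 -0.265  0.225] light ray [ 0.519 -0.235  0.225]
0.235 side ray [ 0.538 -0.255  0.235] light ray [ 0.519 -0.23   0.235]
0.245 side ray [ 0.533 -0.244  0.245] light ray [ 0.519 -0.225  0.245]
0.255 side ray [ 0.529 -0.234  0.255] light ray [ 0.519 -0.22   0.255]
0.265 side ray [ 0.524 -0.224  0.265] light ray [ 0.519 -0.215  0.265]
0.275 side ray [ 0.519 -0.214  0.275] light ray [ 0.519 -0.21   0.275]
measured [ 0.52673553 -0.23247462  0.23440246]
```

The shadow and the side ray agree with the measured xy, which puts the visible tip about 20 mm above the stated TCP. I'll allow for that, going down 17 mm and pushing part of the way slowly.

```bash
python3 -m inch '{"hand":[1,1,1,1,1,1,1,1,1,1,1,1],"translation":[[0,-2,8],[0,-2,17],[3,-2,17],[6,-2,17],[9,-2,17],[11,-2,17],[13,-2,17],[15,-2,17],[17,-2,17],[19,-2,17],[21,-2,17],[23,-2,17]],"angular":[[0,0,0],[0,0,0],[0,0,0],[0,0,0],[0,0,0],[0,0,0],[0,0,0],[0,0,0],[0,0,0],[0,0,0],[0,0,0],[0,0,0]]}'; python3 where.py; python3 - <<'E'
from h import *
S=grab_frame("side");cv2.imwrite("pics/c5.png",crop(S,255,100,80,60,8))
E
```

```text
time_s: 4.35
position: [0.5491, -0.2267, 0.217]
orientation: [-3.132, -0.243, 0.0]
wrist_force: [0.3, -0.5, -0.1]
width: 0.0001
t 4.35 TCP kettle frame mm (z rel. rim) [43.3  0.  22. ] yaw err 0.0 tz [-0.  0. -1.] F [ 0.28 -0.54 -0.07]
```

View pics/c5.png

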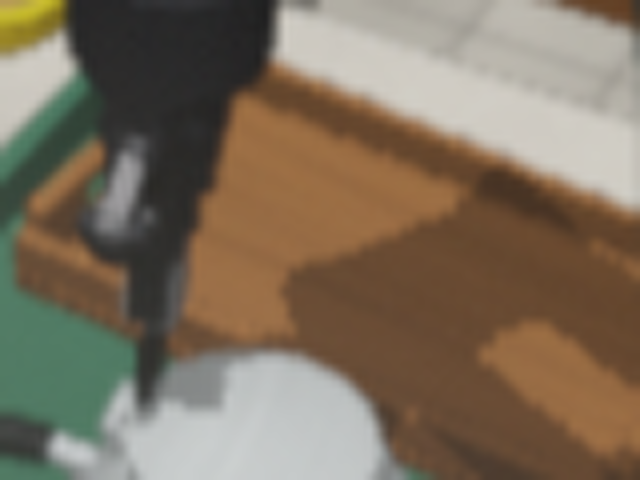

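The lid did not move and there was no force. The tip covers the thumb top, so the real tip is about 30 mm above the stated TCP. I'll back off, lower by 15 mm and push again.

```bash
python3 -m inch '{"hand":[1,1,1,1,1,1,1,1,1,1,1,1],"translation":[[0,0,-4],[-12,0,-4],[-25,0,-4],[-25,0,6],[-25,0,14],[-25,0,14],[-20,0,14],[-16,0,14],[-12,0,14],[-9,0,14],[-6,0,14],[-4,0,14]],"angular":[[0,0,0],[0,0,0],[0,0,0],[0,0,0],[0,0,0],[0,0,0],[0,0,0],[0,0,0],[0,0,0],[0,0,0],[0,0,0],[0,0,0]]}'; python3 where.py; python3 - <<'E'
from h import *
S=grab_frame("side");cv2.imwrite("pics/c6.png",crop(S,255,100,80,60,8))
E
```

```text
time_s: 5.6
position: [0.5454, -0.2273, 0.2032]
orientation: [3.132, 0.243, 0.0]
wrist_force: [-1.8, 1.1, 3.0]
width: 0.0003
t 5.6 TCP kettle frame mm (z rel. rim) [39.6  0.   8.2] yaw err 0.0 tz [ 0. -0. -1.] F [-1.78  1.12  3.01]
```

View pics/c6.png

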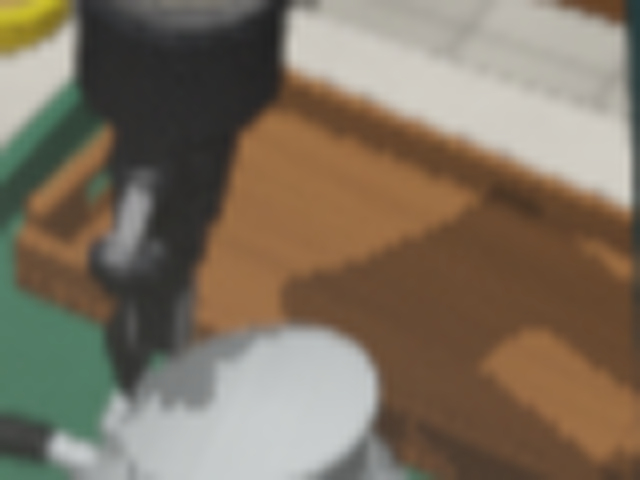

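The lid is now opening. There is 3 N upward on the tip, so I'll raise it slightly and push on.

```bash
python3 -m inch '{"hand":[1,1,1,1,1,1,1],"translation":[[0,0,-4],[2,0,-6],[4,0,-6],[6,0,-6],[8,0,-6],[10,0,-6],[10,0,-6]],"angular":[[0,0,0],[0,0,0],[0,0,0],[0,0,0],[0,0,0],[0,0,0],[0,0,0]]}'; python3 where.py; python3 - <<'E'
from h import *
S=grab_frame("side");cv2.imwrite("pics/c7.png",crop(S,255,100,80,60,8))
E
```

```text
time_s: 6.35
position: [0.5552, -0.2257, 0.2089]
orientation: [-3.132, -0.243, -0.0]
wrist_force: [-0.8, 0.6, 1.0]
width: -0.0002
t 6.35 TCP kettle frame mm (z rel. rim) [49.5  0.1 13.9] yaw err 0.0 tz [ 0.  0. -1.] F [-0.82  0.55  1.  ]
```

View pics/c7.png

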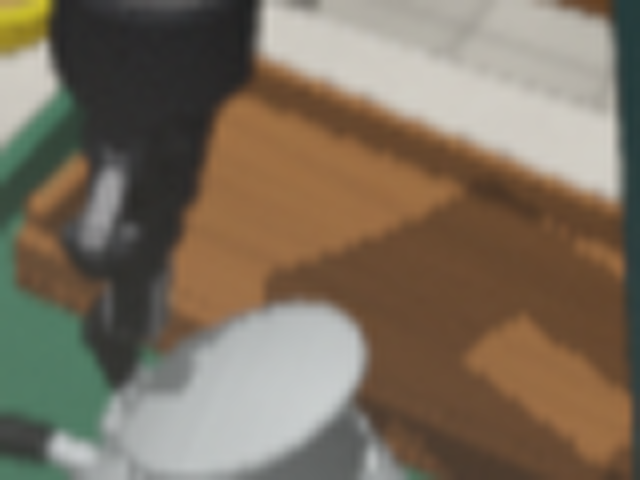

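The lid is about 0.5 rad open. I'll push on, dropping slightly as the tab swings down.

```bash
python3 -m inch '{"hand":[1,1,1,1,1,1,1,1,1,1,1,1],"translation":[[2,0,0],[4,0,0],[6,0,0],[8,0,0],[10,0,1],[12,0,2],[14,0,3],[16,0,4],[18,0,5],[20,0,5],[22,0,5],[22,0,5]],"angular":[[0,0,0],[0,0,0],[0,0,0],[0,0,0],[0,0,0],[0,0,0],[0,0,0],[0,0,0],[0,0,0],[0,0,0],[0,0,0],[0,0,0]]}'; python3 where.py; python3 - <<'E'
from h import *
S=grab_frame("side");cv2.imwrite("pics/c8.png",crop(S,255,100,80,60,8))
E
```

```text
time_s: 7.6
position: [0.5768, -0.2224, 0.2038]
orientation: [-3.132, -0.243, 0.0]
wrist_force: [-0.3, 0.4, 1.4]
width: -0.0002
t 7.6 TCP kettle frame mm (z rel. rim) [71.3  0.1  8.8] yaw err 0.0 tz [-0.  0. -1.] F [-0.26  0.39  1.35]
```

View pics/c8.png

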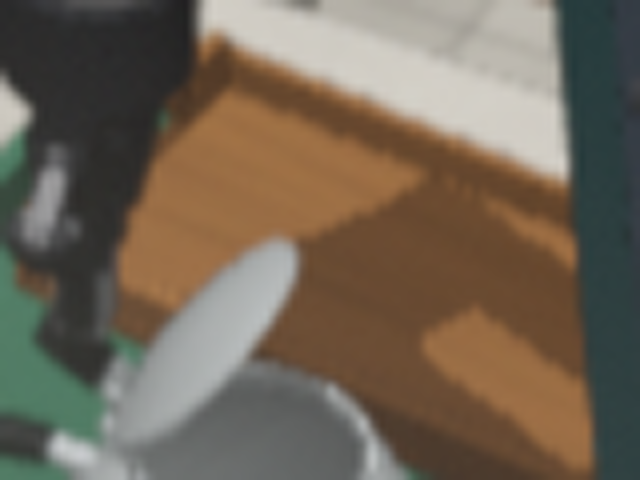

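The lid is near 1 rad. Now I'll go up, over to the spout side, and down in front of the lid's underside.

```bash
python3 -m inch '{"hand":[1,1,1,1,1,1,1,1,1,1,1,1],"translation":[[0,0,-20],[0,0,-50],[0,0,-80],[0,0,-100],[-30,0,-100],[-60,0,-100],[-90,0,-100],[-113,0,-100],[-113,0,-90],[-113,0,-60],[-113,0,-30],[-113,0,-30]],"angular":[[0,0,0],[0,0,0],[0,0,0],[0,0,0],[0,0,0],[0,0,0],[0,0,0],[0,0,0],[0,0,0],[0,0,0],[0,0,0],[0,0,0]]}'; python3 where.py; python3 - <<'E'
from h import *
from fit import W,S
from scipy.optimize import minimize_scalar
p=np.load("p.npy");uv=np.array([290.75,130.1])
r=minimize_scalar(lambda a:np.sum((proj(S,W(p,[.056-.107*np.cos(a),0,.137+.107*np.sin(a)])[0])-uv)**2),bounds=(.3,2),method="bounded");print(r.x,r.fun)
E
```

```text
time_s: 8.85
position: [0.463, -0.238, 0.23]
orientation: [-3.127, -0.242, 0.009]
wrist_force: [-1.3, -0.5, -0.2]
width: 0.0
t 8.85 TCP kettle frame mm (z rel. rim) [-43.5   2.2  35. ] yaw err 0.0 tz [-0.006  0.005 -1.   ] F [-1.28 -0.46 -0.16]
1.002966071145962 11.164642807038174
```

```bash
python3 -m inch '{"hand":[1,1,1,1,1,1,1,1,1,1,1,1],"translation":[[10,0,0],[18,0,0],[24,0,0],[29,0,0],[34,0,0],[39,0,0],[44,0,0],[49,0,0],[54,0,0],[59,0,0],[64,0,0],[69,0,0]],"angular":[[0,0,0],[0,0,0],[0,0,0],[0,0,0],[0,0,0],[0,0,0],[0,0,0],[0,0,0],[0,0,0],[0,0,0],[0,0,0],[0,0,0]]}'; python3 where.py; python3 -m inch '{"hand":[1,1,1,1,1,1,1,1],"translation":[[4,0,0],[8,0,0],[12,0,0],[16,0,0],[20,0,0],[24,0,0],[28,0,0],[28,0,0]],"angular":[[0,0,0],[0,0,0],[0,0,0],[0,0,0],[0,0,0],[0,0,0],[0,0,0],[0,0,0]]}';python3 where.py pics/c9.png
```

```text
time_s: 10.15
position: [0.5336, -0.2291, 0.234]
orientation: [-3.132, -0.243, -0.0]
wrist_force: [0.8, 0.9, 0.3]
width: -0.0002
t 10.15 TCP kettle frame mm (z rel. rim) [27.6  0.1 39. ] yaw err 0.0 tz [ 0.  0. -1.] F [0.77 0.93 0.28]
time_s: 10.95
position: [0.5615, -0.2249, 0.234]
orientation: [-3.132, -0.243, -0.001]
wrist_force: [0.7, 0.1, 0.1]
width: -0.0002
t 10.95 TCP kettle frame mm (z rel. rim) [55.8 -0.  39. ] yaw err 0.0 tz [ 0.  0. -1.] F [0.72 0.11 0.06]
```

View pics/c9.png

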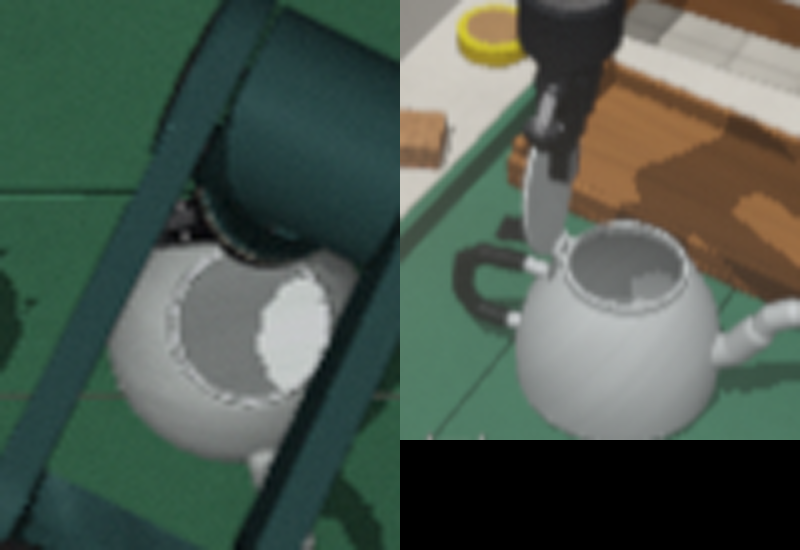

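The lid stands past upright (about 1.73 rad) and the kettle has not moved. I'll nudge it a little further, then back off to the mouth centre.

```bash
python3 - <<'E'
from h import *
S=grab_frame("side");o=get_obs()["position"]
for d in (.015,.02,.025,.03,.035):print(d,proj(S,o+[0,0,d]),"tip seen",(269.6,134.0))
E
python3 -m inch '{"hand":[1,1,1,1,1,1,1,1,1,1,1],"translation":[[4,0,0],[8,0,0],[8,0,0],[-5,0,0],[-25,0,0],[-45,0,0],[-56,0,0],[-56,0,5],[-56,0,12],[-56,0,18],[-56,0,18]],"angular":[[0,0,0],[0,0,0],[0,0,0],[0,0,0],[0,0,0],[0,0,0],[0,0,0],[0,0,0],[0,0,0],[0,0,0],[0,0,0]]}'; python3 where.py
```

```text
0.015 [270.27506109 137.66007082] tip seen (269.6, 134.0)
0.02 [270.33819804 136.44676233] tip seen (269.6, 134.0)
0.025 [270.40176558 135.22517893] tip seen (269.6, 134.0)
0.03 [270.46576815 133.99523567] tip seen (269.6, 134.0)
0.035 [270.53021022 132.75684644] tip seen (269.6, 134.0)
time_s: 12.2
position: [0.5053, -0.233, 0.2145]
orientation: [-3.131, -0.243, 0.003]
wrist_force: [0.5, 0.2, 0.0]
width: 0.0002
t 12.2 TCP kettle frame mm (z rel. rim) [-0.9  0.6 19.5] yaw err 0.001 tz [-0.002  0.001 -1.   ] F [0.54 0.22 0.04]
```

```bash
python3 -m inch '{"hand":[1,1,1,1,1,1,1,1,1,1,1,1],"translation":[[0,0,0],[0,0,0],[0,0,0],[0,0,0],[0,0,0],[0,0,0],[0,0,0],[0,0,0],[0,0,0],[0,0,0],[0,0,0],[0,0,0]],"angular":[[0,0,0],[0,0,0],[0,0,0],[0,0,0],[0,0,0],[0,0,0],[0,0,0],[0,0,0],[0,0,0],[0,0,0],[0,0,0],[0,0,0]]}'; python3 where.py; python3 - <<'E'
from h import *
from fit import W,S,T,th
p=np.load("p.npy");c=W(p,np.c_[.049*np.cos(th),.049*np.sin(th),0*th+.135])
s=(proj(S,c)+.5-[230,90])*4+[400,0];t=(proj(T,c)+.5-[250,140])*5
print("side x",s[:,0].min(),s[:,0].max(),"y",s[:,1].min(),s[:,1].max(),"seen 560 692 222 314");print("top xmin",t[:,0].min(),"ymax",t[:,1].max(),"seen 170 408")
cv2.imwrite("pics/c10.png",np.hstack([crop(T,250,140,80,110,5),np.vstack([crop(S,230,90,100,110,4),np.zeros((110,400,3),np.uint8)])]))
E
```

```text
time_s: 13.4
position: [0.5055, -0.2335, 0.216]
orientation: [-3.132, -0.243, 0.0]
wrist_force: [0.1, 0.6, -1.0]
width: 0.0003
t 13.4 TCP kettle frame mm (z rel. rim) [-0.8  0.1 21. ] yaw err 0.0 tz [-0.  0. -1.] F [ 0.09  0.55 -0.96]
side x 564.3129755926238 687.4036278475762 y 218.45233241536926 304.9933635292002 seen 560 692 222 314
top xmin 170.66944089631875 ymax 403.47709491969084 seen 170 408
```

```bash
python3 -m inch '{"hand":[1,1,1,1,1,1,1,1,1,1,1,1],"translation":[[-2,0,0],[-2,0,0],[-2,0,0],[-2,0,0],[-2,0,0],[-2,0,0],[-2,0,0],[-2,0,0],[-2,0,0],[-2,0,0],[-2,0,0],[-2,0,0]],"angular":[[0,0,0],[0,0,0],[0,0,0],[0,0,0],[0,0,0],[0,0,0],[0,0,0],[0,0,0],[0,0,0],[0,0,0],[0,0,0],[0,0,0]]}'; python3 -m inch '{"hand":[1,1,1,1,1,1,1,1,1,1,1,1],"translation":[[0,0,0],[0,0,0],[0,0,0],[0,0,0],[0,0,0],[0,0,0],[0,0,0],[0,0,0],[0,0,0],[0,0,0],[0,0,0],[0,0,0]],"angular":[[0,0,0],[0,0,0],[0,0,0],[0,0,0],[0,0,0],[0,0,0],[0,0,0],[0,0,0],[0,0,0],[0,0,0],[0,0,0],[0,0,0]]}'; python3 -m inch '{"hand":[1,1,1,1,1,1,1,1],"translation":[[0,0,0],[0,0,0],[0,0,0],[0,0,0],[0,0,0],[0,0,0],[0,0,0],[0,0,0]],"angular":[[0,0,0],[0,0,0],[0,0,0],[0,0,0],[0,0,0],[0,0,0],[0,0,0],[0,0,0]]}'; python3 where.py
```

```text
time_s: 14.7
position: [0.5035, -0.2338, 0.216]
orientation: [-3.132, -0.243, -0.0]
wrist_force: [-0.4, -0.4, -0.5]
width: -0.0002
time_s: 15.9
position: [0.5035, -0.2338, 0.216]
orientation: [-3.132, -0.243, 0.0]
wrist_force: [-0.0, 0.3, -0.6]
width: 0.0003
time_s: 16.7
position: [0.5035, -0.2338, 0.216]
orientation: [-3.132, -0.243, -0.0]
wrist_force: [0.3, 0.1, 0.1]
width: 0.0001
t 16.7 TCP kettle frame mm (z rel. rim) [-2.8  0.1 21. ] yaw err 0.0 tz [ 0.  0. -1.] F [0.31 0.06 0.14]
```

Held for over 4 s. Now I'll withdraw straight up and away.

```bash
python3 -m inch '{"hand":[1,1,1,1,1,1,1,1,1,1,1,1],"translation":[[0,0,-30],[0,0,-70],[0,0,-110],[0,0,-140],[-30,25,-150],[-65,55,-150],[-100,85,-150],[-140,115,-150],[-180,150,-150],[-220,180,-150],[-260,215,-150],[-300,245,-150]],"angular":[[0,0,0],[0,0,0],[0,0,0],[0,0,0],[0,0,0],[0,0,0],[0,0,0],[0,0,0],[0,0,0],[0,0,0],[0,0,0],[0,0,0]]}'; python3 -m inch '{"hand":[1,1,1,1,1],"translation":[[0,0,0],[0,0,0],[0,0,0],[0,0,0],[0,0,0]],"angular":[[0,0,0],[0,0,0],[0,0,0],[0,0,0],[0,0,0]]}'; python3 where.py; python3 - <<'E'
from h import *
T=grab_frame("top");S=grab_frame("side")
a=cv2.resize(T["pixels"][:,:,::-1],(400,300));b=crop(S,230,90,100,75,4)
cv2.imwrite("pics/c11.png",np.hstack([crop(T,250,140,80,110,5),np.vstack([b,a[50:300]])]))
E
```

```text
time_s: 17.9
position: [0.2477, -0.5191, 0.3661]
orientation: [3.132, 0.243, 0.0]
wrist_force: [1.1, -0.3, -1.1]
width: -0.0001
time_s: 18.4
position: [0.2503, -0.5167, 0.3662]
orientation: [3.132, 0.246, 0.0]
wrist_force: [-0.6, 0.4, 0.5]
width: -0.0002
t 18.4 TCP kettle frame mm (z rel. rim) [-296.6 -240.5  171.2] yaw err 0.002 tz [ 0. -0. -1.] F [-0.62  0.42  0.55]
```

View pics/c11.png

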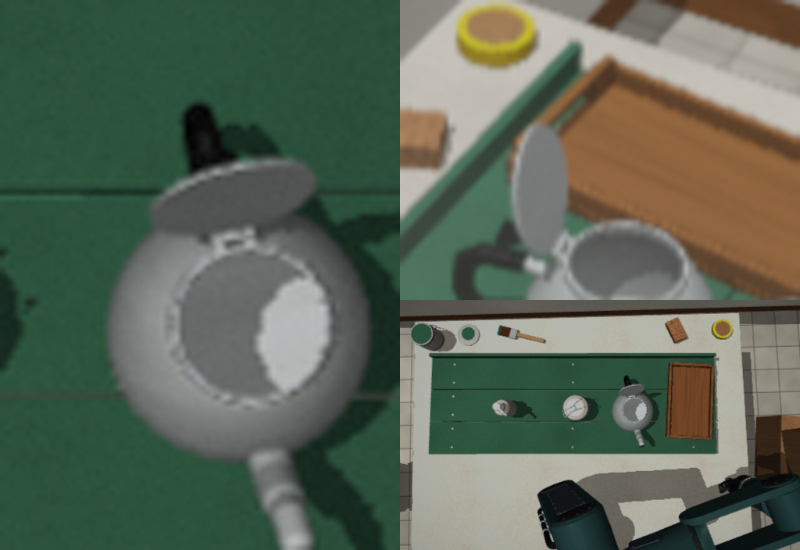

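The lid stands well past upright, with its underside visible from above. The kettle's left edge is at crop x = 108 against 107 before, so it is unmoved, and the tray, pot and dispenser are in place. Handing in.

```bash
python3 -c "
from rig import *
print(hand_in())"
```

```text
the job is handed in; nothing more can be done
None
```

The kettle lid is open and left standing past upright, at about 1.8 rad by geometry. I handed the job in about 18 s into the 64 s allowed.

- **Opening the lid:** With the hand shut, I pushed the thumb piece until the lid was at about 1 rad, then pushed on by its underside. The highest force I read was about 3–4 N, and most of that was upward.
- **Pointing:** The hand pointed straight down at the mouth's centre, touching nothing, for just over 4 s. About 1 s into that I moved it 2 mm. I then drew it up and roughly 0.4 m away.
- **Last checks:** The final picture shows the lid still open and the kettle where it was to within about a pixel. The tray, pot and dispenser look undisturbed, and nothing came near the paint.

**What failed or disagreed:**
- **Fingertip height:** The pictures put the shut fingertip about 30 mm behind the stated TCP. My first push therefore passed over the thumb piece without touching it, and I lowered the hand and repeated it. While pointing, the TCP was 21 mm above the rim and the visible tip about 50 mm.
- **Mouth position:** My estimates of the mouth's centre differed by 3–4 mm between the pictures before and after opening. The 2 mm move was to split that difference.

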